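# Empty the puck press's catch tray and hold its hood open

### The arm

A 6-joint arm with a two-finger parallel gripper is mounted at the origin on the work surface. World frame = base frame: x ahead of the robot, y to its left, z up, the work surface at z = 0. Lengths are in m, angles in rad, forces in N, time in s.
With the tool pointing down it reaches from about 0.425 to 1.125 m from the base axis. Payload 14.9 kg.
Tool frame: the origin (TCP) lies midway between the tips of the shut fingers; the grasp point (between the pads) lies behind it (arm.grasp_offset is the z of the grasp point in the tool frame, in m); z points along the fingers, y is the line along which they close (so a half turn about z gives the same grasp; the last joint's range is limited). The gripper opens to 91 mm and grips with 3 to 60 N. Pads are 32 mm wide; open, the fingers measure 118 mm over their backs; the gripper's body (76 mm by 178 mm) begins 60 mm behind the grasp point.
Start: joints at [-1.139, 0.379, 1.734, -0, 1.028, -0.033], TCP at [0.314, -0.626, 0.214] pointing down, gripper open.
Joint ranges: [-2.77, 2.77], [-0.74, 2.19], [0, 2.66], [-1.06, 4.2], [0.31, 2.87], [-3.08, 3.08]. Speed limits (rad/s): [1.89, 1.89, 2.39, 3.14, 3.14, 3.14].

### API

Orientations are given as a unit quaternion [x, y, z, w].
In Python, from cell import arm gives the robot as it stands.
- The arm moves only by the shell command python3 -m inch 'ROWS' [OPENING] [FORCE]. ROWS is JSON, a list of rows, each a list of 6 numbers: the shift along the tool's x, y, z each as a share of 50 mm, from -1 to 1, then the turn, a rotation vector about the tool's x, y, z each as a share of 0.08 rad, from -1 to 1. In form: [[x, y, z, ax, ay, az], ...]. A call has exactly 8 rows; each row shifts and turns the commanded pose from where the row before left it, along the tool's axes as they then stand; what a row does not reach is not made up. A row lasts 1/10 s, in which the tool goes at most 50 mm and 8.59 degrees, less where a joint would pass 70% of its speed; a pose out of reach is approached as far as the arm can. A call with a number of a shift or a turn outside -1 to 1 is refused whole. A call with a gripper value outside its range is refused whole. OPENING is the closure, from -1 (fully open) to 1 (shut), set as the call begins (- or left out, the last holds). The fingers move at their own pace and stop on an object; FORCE is the grip in N (left out, the last holds). Time passes only in rows, so rows that do not move let the fingers close, or fill a call up. It gives the time, the measured TCP pose, the force, the opening and the grip force at its end, in the units of the state.
- arm.sense(): the state, without advancing time (a new reading comes with each control period).
- arm.read_camera(name): name is "side" or "top"; returns a dict with "image" (480x640x3 uint8, red, green, blue), "mtx" (3x3 intrinsics, pixels), "R" (3x3) and "t" (3): a world point X has camera coordinates R X + t. Camera axes: x right, y down, z forward; pixel columns grow to the right and rows downward; lengths in m; the calibration is good to about 2 mm. A picture is of the moment at which its call begins. There is no depth.
- arm.job_done(): hands the job in; it is judged then, once.
Trained networks look in a picture, given as the dict that the camera call returned (one of the last four; its "shot" number tells which), for a name from the list of things; names that differ only in an ending like _2 or _b are one class to them, and where a whole thing is asked for, a point or a joint stands for the part that bears it (a point fixed in the world has none). Each returns a list of dicts, best first, with "p" (0 to 1); they miss things now and then, are a little off and sometimes report something else, mostly with a low value. They report only what shows in the picture. A call takes as long as a camera call. They do not tell look-alikes from the thing itself.
- arm.regions_of(picture, label): "pixels" (480x640 bool, what is visible of it).
- arm.pinpoint(picture, label): "xyz" ([x, y, z] in m, in world coordinates, good to about 4 mm: a listed point, or the origin of a listed thing).
The state is a dict: "time_s": time; "q": joint angles; "qvel": joint speeds; "tau": joint torques, N m; "tool_pos": TCP position; "orientation": TCP orientation; "force": force on the tool from outside, world axes, zero at the start; "wrist_torque": the same for the moment, N m; "gripper_width": finger opening in m; "finger_force": force on a finger pad.
Only numpy, scipy, OpenCV 4.12 (cv2) and the standard library are available. Lean on these libraries where they do the work, as an engineer would, in place of code of your own. Each camera call takes 0.05 s, during which the arm holds its last target. There are 200 camera calls.

### The job

Move the two finished smoking-wood pucks from the catch tray beside the puck press into the empty tote, setting them down inside rather than dropping them, while the press's hood stays shut. Then lift the hood by its front bar and hold it open at 50 degrees from shut (give or take 5) so that I can reach the die: it falls shut if let go, so finish while still holding it, steady, with the gripper alone. Leave the canister, tongs and spice tin where they are.

Things in the scene. Friction and masses are not known exactly. Their poses are not given: they have to be found in the camera images.
- press: Puck press: a fixed grey box 200 mm deep (x) by 220 wide (y) by 120 high, stainless hood on top (hood top 152 mm above the ledge). Origin: centre of the box's underside, on the ledge; x points from its front (robot side, where the bar is) to its back (hinge side), y to the side with the catch tray, z up. It stands at varying places and yaws.
- catch_tray (a point): Centre of the inner floor of the catch tray, 6 mm above the ledge, at x -50, y +187 mm of the press, to which it is fixed: a low open steel tray, outside 230 (press x) by 140 (press y) mm, walls 14 mm high. A short chute juts 20 mm from the press's side over the tray's edge.
- hood (a joint): The hood's opening angle in rad: 0 shut (level), growing as its front rises; stop at 1.35. 50 degrees is 0.873. It has no stay: it weighs 0.36 to 0.56 kg with its centre about 105 mm from the hinge, so it needs only about 1.5 to 3 N up at the bar and falls shut if let go.
- hood_hinge (a point): Middle of the hood's hinge line, at the press's back top edge: in the press frame x +98, y 0, z +122 mm. The hinge line runs along the press's y.
- hood_bar (a point): Middle of the hood's front bar: round steel, 10 mm thick, 140 mm long, parallel to the hinge line, on two end posts 45 mm in front of the hood's front face (40 mm free gap behind the bar, nothing under it). Shut, it lies 240 mm in front of the hinge line and 15 mm above it (137 mm above the ledge); it turns with the hood.
- puck1: One of two alike pressed-wood pucks: round, 48 mm across, 22 mm thick, about 35 g, lying flat in the catch tray; either may be the one nearer the robot. Origin: centre of its underside; z is its axis.
- puck2: The other puck, same size, about 104 mm from the first along the length of the tray (press x).
- tote: Loose open grey plastic tote standing on the ledge to the left of the press, about 0.5 kg: outside 220 mm (its x) by 170 mm (its y) by 70 high, walls and floor 4 mm. Origin: centre of its underside.
- tote_in (a point): Centre of the tote's inner floor, 4 mm above its underside.
- canister: Bystander: white screw-top plastic canister, 90 mm across, 160 high. Origin: centre of its underside.
- tongs: Bystander: steel tongs with orange silicone ends lying on the ledge, about 250 mm long (its x), 60 wide, 18 high. Origin: its middle, at the underside.
- spice_tin: Bystander: small stainless tin, 56 mm across, 75 high, on a wooden lazy susan 200 mm across whose top is 26 mm above the ledge. Origin: centre of the tin's underside.
Mind the look-alikes: they are no part of the job. What is shaped like the puck2 but yellow is not meant.

How it is judged:
On the way, in this order (a step that is already met when the one before it is completed fails the run):
1. both pucks lie in the tote, released, and the hood is still shut (x of puck1 in the frame of tote between -0.095 and 0.095 m and y of puck1 in the frame of tote between -0.07 and 0.07 m and z of puck1 in the frame of tote between -0.005 and 0.05 m and contact force between each of puck1, puck2 and the fingers below 0.1 N and linear speed of each of puck1, puck2 below 0.05 m/s and x of puck2 in the frame of tote between -0.095 and 0.095 m and y of puck2 in the frame of tote between -0.07 and 0.07 m and z of puck2 in the frame of tote between -0.005 and 0.05 m and angle between tote's own z axis and vertical below 0.15 rad and height (world z) of tote below 0.015 m and value of joint hood below 0.1 rad), for 0.2 s.
2. the hood is lifted by the gripper (value of joint hood above 0.3 rad and contact force between hood and the fingers above 0.3 N), for 0.2 s.
At the end, for the whole second after the job is handed in: Both pucks lie at rest in the standing tote; the hood is held still at 50 degrees within 5 (0.785 to 0.960 rad) by the gripper's fingers, with nothing else propping it, through the last second (x of puck1 in the frame of tote between -0.095 and 0.095 m and y of puck1 in the frame of tote between -0.07 and 0.07 m and z of puck1 in the frame of tote between -0.005 and 0.05 m and contact force between each of puck1, puck2 and the fingers below 0.1 N and linear speed of each of puck1, puck2 below 0.05 m/s and x of puck2 in the frame of tote between -0.095 and 0.095 m and y of puck2 in the frame of tote between -0.07 and 0.07 m and z of puck2 in the frame of tote between -0.005 and 0.05 m and angle between tote's own z axis and vertical below 0.15 rad and height (world z) of tote below 0.015 m and value of joint hood between 0.785 and 0.96 rad and velocity of joint hood between -0.05 and 0.05 rad/s and contact force between hood and the fingers above 0.3 N and contact force between hood and canister below 0.1 N and contact force between hood and tongs below 0.1 N and contact force between hood and spice_tin below 0.1 N and contact force between hood and tote below 0.1 N and contact force between hood and puck1 below 0.1 N and contact force between hood and puck2 below 0.1 N); the arm keeps its last pose, push and grip.
It fails at once if a bystander (canister, tongs or spice tin) is moved more than 3 cm (distance of any of canister, tongs, spice_tin from where it was at the start of the episode above 0.03 m).
It fails at once if puck1 is dropped or thrown: moving freely, out of the fingers, faster than 1 m/s (a fall of more than 5 cm) (linear speed of puck1 above 1 m/s and contact force between puck1 and the fingers below 0.05 N).
It fails at once if puck2 is dropped or thrown: moving freely, out of the fingers, faster than 1 m/s (a fall of more than 5 cm) (linear speed of puck2 above 1 m/s and contact force between puck2 and the fingers below 0.05 N).
It also fails if it takes over 67 s, if anything falls off the work surface, if the arm or the gripper's body presses on something with over 40 N, if the wrist force passes 120 N, or if a joint passes its speed limit or range.

## Working session

There is one attempt and no reset: what is moved stays moved. The work goes in short steps, Python scripts to look and compute and a shell command to move; the robot and the scene stay as the last step left them, time stands still between calls to the robot, and variables do not carry over. Pictures are saved under pics/ and viewed, at most 10 in all, crops included, and the job is handed in when it is done.

```bash
mkdir -p pics; ls; python3 - <<'E'
from cell import arm
import cv2,numpy as np
s=arm.sense();print(s, arm.grasp_offset)
for n in("top","side"):
    p=arm.read_camera(n);cv2.imwrite(f"pics/{n}0.png",p["image"][...,::-1])
    for l in["press","catch_tray","hood_hinge","hood_bar","puck1","puck2","tote","tote_in","canister","tongs","spice_tin"]:
        print(n,l,[(np.round(d["xyz"],3).tolist(),round(d["p"],2)) for d in arm.pinpoint(p,l)])
E
```

```text
pics
{'time_s': 0.0, 'q': array([-1.13931821e+00,  3.79410958e-01,  1.73476922e+00,  2.23082177e-06,
        1.02848169e+00, -3.33048521e-02]), 'qvel': array([-0.00041729, -0.00083065, -0.00020321,  0.00053137, -0.00021568,
       -0.00171859]), 'tau': array([ 1.89406455e-03, -7.63715315e+01, -4.34365761e+01,  6.51386054e-02,
        4.24541580e-02, -7.79504785e-05]), 'tool_pos': array([ 0.3135909 , -0.62539606,  0.2132923 ]), 'orientation': array([ 9.73118400e-01,  2.30304784e-01, -1.04795726e-04, -5.24238653e-04]), 'force': array([ 0.35210798,  0.14495086, -0.47946227]), 'wrist_torque': array([ 0.00474847, -0.00438858, -0.01820941]), 'finger_force': 0.0, 'gripper_width': 0.09120535084652157} -0.0188
top press [([0.578, -0.222, -0.002], 0.78)]
top catch_tray [([0.534, -0.03, 0.002], 0.67)]
top hood_hinge [([0.673, -0.225, 0.121], 0.9)]
top hood_bar [([0.438, -0.215, 0.14], 0.82)]
top puck1 [([0.524, 0.342, 0.0], 0.71), ([0.735, -0.085, -0.002], 0.57), ([0.483, -0.029, 0.004], 0.56), ([0.596, -0.024, 0.007], 0.55)]
top puck2 [([0.524, 0.342, 0.0], 0.71), ([0.735, -0.085, -0.002], 0.5
[... 341 characters left out ...]
3, -0.002], 0.57)]
side catch_tray [([0.539, -0.03, 0.007], 0.68), ([0.556, -0.574, 0.023], 0.47)]
side hood_hinge [([0.673, -0.225, 0.12], 0.64)]
side hood_bar [([0.434, -0.213, 0.139], 0.97), ([0.596, -0.029, 0.004], 0.16)]
side puck1 [([0.484, -0.023, 0.002], 0.89), ([0.596, -0.028, 0.005], 0.83), ([0.744, -0.085, -0.003], 0.8)]
side puck2 [([0.484, -0.023, 0.002], 0.89), ([0.596, -0.028, 0.005], 0.83), ([0.744, -0.085, -0.003], 0.8)]
side tote [([0.519, 0.344, -0.002], 0.76)]
side tote_in [([0.578, -0.219, -0.002], 0.72), ([0.521, 0.344, 0.001], 0.57)]
side canister [([0.716, 0.262, 0.003], 0.69)]
side tongs [([0.778, 0.023, -0.002], 0.71)]
side spice_tin [([0.557, -0.576, 0.023], 0.92)]
```

View pics/top0.png

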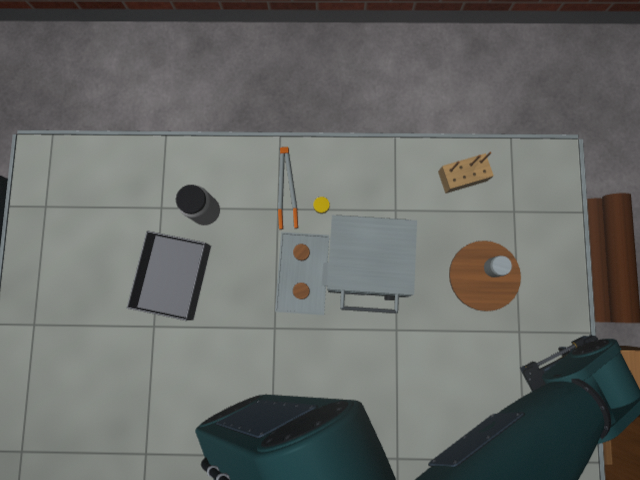

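View pics/side0.png

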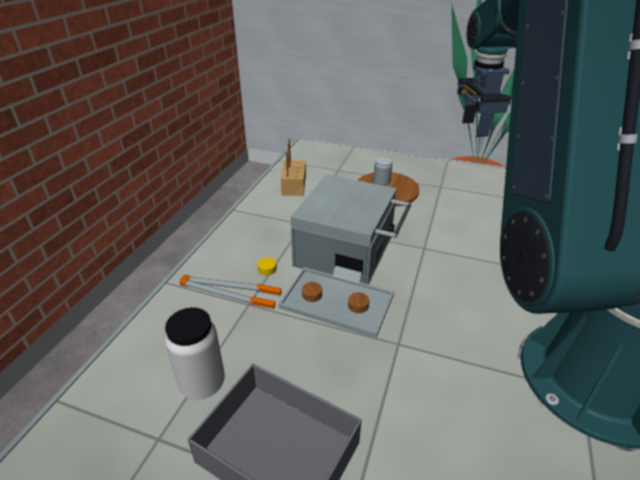

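The top view shows brown pucks at (301,252) and (301,291), the yellow look-alike at (321,204) outside the tray, the tote around (170,277) and the canister at (192,200). The side view agrees, with the hood shut and its bar on the robot side. Next I'll refine the puck, tote and bar positions.

```bash
cat > h.py <<'E'
from cell import arm
import cv2,numpy as np
from scipy.spatial.transform import Rotation as Ro
from scipy.linalg import logm
def ray(p,uv,z):
    d=p["R"].T@np.linalg.inv(p["mtx"])@[uv[0],uv[1],1];c=-p["R"].T@p["t"]
    return c+d*(z-c[2])/d[2]
def down(a):  # tool down, tool y at angle a in world
    y=np.array([np.cos(a),np.sin(a),0]);z=np.array([0,0,-1.]);return np.c_[np.cross(y,z),y,z]
def rows(pos,R,p0=None,R0=None):
    s=arm.sense();p0=s["tool_pos"] if p0 is None else p0;R0=Ro.from_quat(s["orientation"]).as_matrix() if R0 is None else R0
    T=np.eye(4);T[:3,:3]=R0.T@R;T[:3,3]=R0.T@(np.array(pos)-p0)
    L=logm(T).real;v=L[:3,3]/.05;w=np.array([L[2,1],L[0,2],L[1,0]])/.08
    print("straight",np.round(T[:3,3]/.05,2)," twist",np.round(np.r_[v,w],2),"max",abs(np.r_[v,w]).max().round(2))
E
python3 - <<'E'
from h import *
p=arm.read_camera("top");hsv=cv2.cvtColor(p["image"],cv2.COLOR_RGB2HSV)
m=cv2.inRange(hsv,(3,80,40),(17,255,255));m[:,:280]=0;m[:,326:]=0;m[:235]=0;m[312:]=0
n,_,st,c=cv2.connectedComponentsWithStats(m)
for i in range(1,n):
    if st[i,4]>50: print(st[i],c[i],ray(p,c[i],.026).round(4))
q=arm.read_camera("side")
for P in(p,q):
  for d in arm.regions_of(P,"tote")[:1]:
    M=d["pixels"].astype(np.uint8);cs=max(cv2.findContours(M,0,2)[0],key=cv2.contourArea)
    h=cv2.approxPolyDP(cv2.convexHull(cs),6,True)[:,0];print(h.tolist(),[ray(P,u,.07).round(3).tolist() for u in h])
for l in("hood_bar","hood_hinge"):
  for P in(p,q):
    print(l,[(d["xyz"].round(4) if hasattr(d["xyz"],"round") else d["xyz"]) for d in arm.pinpoint(P,l)[:1]])
# bar ends in top image ~ (342,308),(397,311)
print(ray(p,(342,308.5),.137),ray(p,(397.5,311.5),.137))
print("above puck near:");rows([.486,-.026,.12],down(-.046))
E
```

```text
[293 244  17  16 205] [300.96585366 251.67804878] [ 0.5946 -0.0258  0.026 ]
[293 283  16  16 207] [300.57004831 290.44927536] [ 0.4842 -0.027   0.026 ]
[[147, 232], [210, 246], [192, 319], [128, 307]] [[0.64, 0.405, 0.07], [0.602, 0.225, 0.07], [0.401, 0.265, 0.07], [0.431, 0.443, 0.07]]
[[189, 437], [253, 364], [361, 419], [360, 441], [340, 479], [219, 479], [195, 461]] [[0.644, 0.402, 0.07], [0.611, 0.242, 0.07], [0.399, 0.282, 0.07], [0.39, 0.319, 0.07], [0.403, 0.384, 0.07], [0.568, 0.443, 0.07], [0.614, 0.432, 0.07]]
hood_bar [[0.4372, -0.2149, 0.1374]]
hood_bar [[0.432, -0.2147, 0.1392]]
hood_hinge [[0.6735, -0.2244, 0.1196]]
hood_hinge [[0.6735, -0.2258, 0.1184]]
[ 0.43517063 -0.14240722  0.137     ] [ 0.42960075 -0.28583381  0.137     ]
above puck near:
straight [ 8.46 -9.18  1.88]  twist [ 12.51  -3.82   1.88   0.     0.   -13.25] max 13.25
```

```bash
python3 -m inch '[[0.78,-0.24,0,0,0,-0.83],[0.78,-0.24,0,0,0,-0.83],[0.78,-0.24,0,0,0,-0.83],[0.78,-0.24,0,0,0,-0.83],[0.78,-0.24,0,0,0,-0.83],[0.78,-0.24,0,0,0,-0.83],[0.78,-0.24,0,0,0,-0.83],[0.78,-0.24,0,0,0,-0.83]]' -0.45 15
python3 -m inch '[[0.78,-0.24,0,0,0,-0.83],[0.78,-0.24,0,0,0,-0.83],[0.78,-0.24,0,0,0,-0.83],[0.78,-0.24,0,0,0,-0.83],[0.78,-0.24,0,0,0,-0.83],[0.78,-0.24,0,0,0,-0.83],[0.78,-0.24,0,0,0,-0.83],[0.78,-0.24,0,0,0,-0.83]]'
python3 -c "
from h import *
rows([.484,-.027,.05],down(-.046))"
```

```text
time_s: 2.4
tool_pos: [0.49, -0.3535, 0.2141]
orientation: [0.878, 0.479, 0.0, 0.0]
force: [0.1, -0.1, 0.2]
gripper_width: 0.0654
finger_force: 0.0
time_s: 3.2
tool_pos: [0.5033, -0.0311, 0.2141]
orientation: [0.721, 0.692, 0.0, 0.0]
force: [-0.2, -0.1, -0.5]
gripper_width: 0.0662
finger_force: 0.0
straight [ 0.07 -0.39  3.28]  twist [ 0.06 -0.39  3.28  0.01 -0.    0.06] max 3.28
```

```bash
python3 -m inch '[[0.07,-0.39,0.65,0,0,0.06],[0,0,0.65,0,0,0],[0,0,0.65,0,0,0],[0,0,0.65,0,0,0],[0,0,0.65,0,0,0],[0,0,0.3,0,0,0],[0,0,0.25,0,0,0],[0,0,0.25,0,0,0]]'
python3 -m inch '[[0,0,0,0,0,0],[0,0,0,0,0,0],[0,0,0,0,0,0],[0,0,0,0,0,0],[0,0,0,0,0,0],[0,0,0,0,0,0],[0,0,0,0,0,0],[0,0,0,0,0,0]]' 0.4 15
python3 -c "
from h import *
p=arm.read_camera('side');cv2.imwrite('pics/g1.png',p['image'][...,::-1])
rows([.564,.332,.11],down(.5))"
```

```text
time_s: 4.0
tool_pos: [0.4845, -0.0283, 0.011]
orientation: [0.724, 0.69, 0.0, 0.0]
force: [0.6, -0.4, 0.3]
gripper_width: 0.0662
finger_force: 0.0
time_s: 4.8
tool_pos: [0.4846, -0.0283, 0.012]
orientation: [0.724, 0.69, 0.0, 0.0]
force: [-0.9, -0.0, 7.3]
gripper_width: 0.0476
finger_force: 15.0
straight [ 7.28  1.24 -1.96]  twist [ 6.75  3.2  -1.96  0.01  0.   -6.86] max 6.86
```

View pics/g1.png

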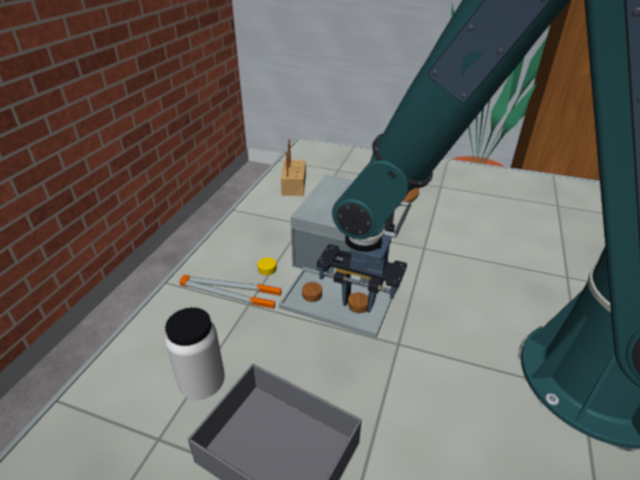

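The puck is between the fingers at (358,302), with a width of 47.6 mm.

```bash
python3 -m inch '[[0,0,-0.3,0,0,0],[0,0,-0.7,0,0,0],[0,0,-1,0,0,0],[0,0,0,0,0,0],[0.84,0.4,0,0,0,-0.86],[0.84,0.4,0,0,0,-0.86],[0.84,0.4,0,0,0,-0.86],[0.84,0.4,0,0,0,-0.86]]'
python3 -m inch '[[0.84,0.4,0,0,0,-0.86],[0.84,0.4,0,0,0,-0.86],[0.84,0.4,0,0,0,-0.86],[0.84,0.4,0,0,0,-0.86],[0,0,0,0,0,0],[0,0,0,0,0,0],[0,0,0,0,0,0],[0,0,0,0,0,0]]'
python3 -c "
from h import *
rows([.564,.332,.012],down(.5))"
```

```text
time_s: 5.65
tool_pos: [0.5551, 0.1451, 0.1113]
orientation: [0.622, 0.783, 0.0, 0.0]
force: [0.9, -1.2, 0.6]
gripper_width: 0.0473
finger_force: 15.0
time_s: 6.45
tool_pos: [0.5757, 0.3264, 0.1113]
orientation: [0.51, 0.86, -0.0, -0.0]
force: [0.9, -0.2, 0.1]
gripper_width: 0.0479
finger_force: 15.0
straight [ 0.21 -0.15  1.99]  twist [ 0.21 -0.15  1.99 -0.01  0.    0.01] max 1.99
```

```bash
python3 -m inch '[[0.21,-0.15,0.3,0,0,0],[0,0,0.5,0,0,0],[0,0,0.5,0,0,0],[0,0,0.3,0,0,0],[0,0,0.2,0,0,0],[0,0,0.1,0,0,0],[0,0,0.05,0,0,0],[0,0,0,0,0,0]]'
```

```text
time_s: 7.25
tool_pos: [0.5644, 0.3334, 0.0143]
orientation: [0.509, 0.861, 0.0, 0.0]
force: [0.1, -0.1, -0.5]
gripper_width: 0.0474
finger_force: 15.0
```

```bash
python3 -m inch '[[0,0,0.03,0,0,0],[0,0,0.02,0,0,0],[0,0,0.02,0,0,0],[0,0,0,0,0,0],[0,0,0,0,0,0],[0,0,0,0,0,0],[0,0,0,0,0,0],[0,0,0,0,0,0]]'
```

```text
time_s: 8.05
tool_pos: [0.5641, 0.3333, 0.0105]
orientation: [0.509, 0.861, 0.0, 0.0]
force: [0.6, -0.5, -0.4]
gripper_width: 0.0472
finger_force: 15.0
```

```bash
python3 -m inch '[[0,0,0.02,0,0,0],[0,0,0.01,0,0,0],[0,0,0,0,0,0],[0,0,0,0,0,0],[0,0,0,0,0,0],[0,0,0,0,0,0],[0,0,0,0,0,0],[0,0,0,0,0,0]]'
python3 -m inch '[[0,0,0,0,0,0],[0,0,0,0,0,0],[0,0,0,0,0,0],[0,0,0,0,0,0],[0,0,0,0,0,0],[0,0,0,0,0,0],[0,0,-0.3,0,0,0],[0,0,-0.7,0,0,0]]' -0.45
python3 -c "
from h import *
s=arm.sense()
rows([.594,-.027,.11],down(-.046))"
```

```text
time_s: 8.85
tool_pos: [0.5643, 0.3333, 0.0099]
orientation: [0.509, 0.861, -0.0, -0.0]
force: [-6.0, -4.0, 15.9]
gripper_width: 0.0473
finger_force: 15.0
time_s: 9.65
tool_pos: [0.5626, 0.3324, 0.0578]
orientation: [0.509, 0.861, -0.002, -0.001]
force: [0.2, -0.7, 0.4]
gripper_width: 0.0657
finger_force: 0.0
straight [-6.6  -2.91 -1.03]  twist [-7.23 -1.03 -1.04 -0.05  0.01  6.85] max 7.23
```

```bash
python3 -m inch '[[0,0,-0.5,0,0,0],[0,0,-0.54,0,0,0],[-0.9,-0.13,0,0,0,0.86],[-0.9,-0.13,0,0,0,0.86],[-0.9,-0.13,0,0,0,0.86],[-0.9,-0.13,0,0,0,0.86],[-0.9,-0.13,0,0,0,0.86],[-0.9,-0.13,0,0,0,0.86]]'
python3 -m inch '[[-0.9,-0.13,0,0,0,0.86],[-0.9,-0.13,0,0,0,0.86],[0,0,0,0,0,0],[0,0,0,0,0,0],[0,0,0,0,0,0],[0,0,0,0,0,0],[0,0,0,0,0,0],[0,0,0,0,0,0]]'
python3 - <<'E'
from h import *
rows([.594,-.026,.011],down(-.046))
p=arm.read_camera("side");cv2.imwrite('pics/g2.png',p['image'][...,::-1])
for d in arm.pinpoint(p,"puck1"):print(d)
E
```

```text
time_s: 10.45
tool_pos: [0.6148, 0.0652, 0.1122]
orientation: [0.676, 0.737, 0.0, 0.0]
force: [-0.1, 0.9, 0.6]
gripper_width: 0.0661
finger_force: 0.0
time_s: 11.25
tool_pos: [0.6064, -0.0228, 0.1109]
orientation: [0.724, 0.69, -0.0, -0.0]
force: [0.5, 0.0, -0.5]
gripper_width: 0.0659
finger_force: 0.0
straight [-0.08 -0.24  2.  ]  twist [-0.08 -0.24  2.   -0.   -0.   -0.02] max 2.0
{'xyz': [0.5948, -0.0304, 0.006], 'p': 0.65}
{'xyz': [0.5629, 0.3381, 0.0052], 'p': 0.56}
{'xyz': [0.7424, -0.0863, -0.0042], 'p': 0.5}
{'xyz': [0.4354, -0.2118, 0.1384], 'p': 0.22}
```

View pics/g2.png

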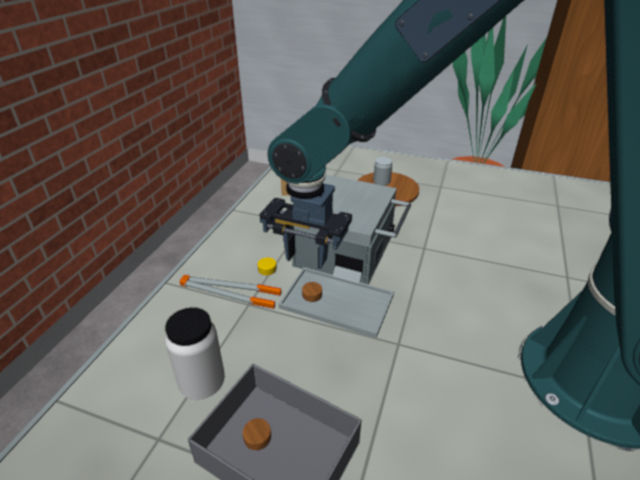

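The first puck lies in the tote at (257,433) and the second is in the tray at (312,292). Next is the second puck.

```bash
python3 -m inch '[[-0.05,-0.24,0.3,0,0,0],[0,0,0.5,0,0,0],[0,0,0.5,0,0,0],[0,0,0.3,0,0,0],[0,0,0.2,0,0,0],[0,0,0.12,0,0,0],[0,0,0.05,0,0,0],[0,0,0,0,0,0]]'
python3 -m inch '[[0,0,0,0,0,0],[0,0,0,0,0,0],[0,0,0,0,0,0],[0,0,0,0,0,0],[0,0,0,0,0,0],[0,0,0,0,0,0],[0,0,0,0,0,0],[0,0,0,0,0,0]]' 0.4 15
python3 -c "
from h import *
s=arm.sense()
p0=s['tool_pos']+[0,0,.1]
rows([.476,.349,.112],down(.5),p0)"
```

```text
time_s: 12.15
tool_pos: [0.5945, -0.0254, 0.0127]
orientation: [0.724, 0.69, 0.0, 0.0]
force: [0.3, -0.1, -0.1]
gripper_width: 0.0659
finger_force: 0.0
time_s: 12.95
tool_pos: [0.5946, -0.0255, 0.0129]
orientation: [0.724, 0.69, 0.0, 0.0]
force: [-1.6, 0.1, 6.6]
gripper_width: 0.0473
finger_force: 15.0
straight [ 7.37 -2.73  0.02]  twist [ 7.93 -0.64  0.02  0.01  0.   -6.86] max 7.93
```

```bash
python3 -m inch '[[0,0,-0.3,0,0,0],[0,0,-0.7,0,0,0],[0,0,-1,0,0,0],[0.88,-0.07,0,0,0,-0.76],[0.88,-0.07,0,0,0,-0.76],[0.88,-0.07,0,0,0,-0.76],[0.88,-0.07,0,0,0,-0.76],[0.88,-0.07,0,0,0,-0.76]]'
python3 -m inch '[[0.88,-0.07,0,0,0,-0.76],[0.88,-0.07,0,0,0,-0.76],[0.88,-0.07,0,0,0,-0.76],[0.88,-0.07,0,0,0,-0.76],[0,0,0,0,0,0],[0,0,0,0,0,0],[0,0,0,0,0,0],[0,0,0,0,0,0]]'
python3 -c "
from h import *
rows([.476,.349,.011],down(.5))"
```

```text
time_s: 13.75
tool_pos: [0.5605, 0.1937, 0.1136]
orientation: [0.61, 0.792, 0.0, 0.0]
force: [0.2, 0.0, 0.4]
gripper_width: 0.0471
finger_force: 15.0
time_s: 14.55
tool_pos: [0.4885, 0.3514, 0.1127]
orientation: [0.511, 0.859, 0.0, 0.0]
force: [0.4, 0.1, 0.2]
gripper_width: 0.0474
finger_force: 15.0
straight [ 0.08 -0.24  2.03]  twist [ 0.08 -0.24  2.03  0.    0.   -0.04] max 2.03
```

```bash
python3 -m inch '[[0.08,-0.24,0.3,0,0,0],[0,0,0.5,0,0,0],[0,0,0.5,0,0,0],[0,0,0.3,0,0,0],[0,0,0.2,0,0,0],[0,0,0.14,0,0,0],[0,0,0.04,0,0,0],[0,0,0.04,0,0,0]]'
python3 -m inch '[[0,0,0.02,0,0,0],[0,0,0,0,0,0],[0,0,0,0,0,0],[0,0,0,0,0,0],[0,0,0,0,0,0],[0,0,0,0,0,0],[0,0,0,0,0,0],[0,0,0,0,0,0]]'
```

```text
time_s: 15.35
tool_pos: [0.476, 0.3503, 0.0119]
orientation: [0.511, 0.86, 0.0, 0.0]
force: [0.1, 1.0, 0.1]
gripper_width: 0.047
finger_force: 15.0
time_s: 16.15
tool_pos: [0.4758, 0.3503, 0.0109]
orientation: [0.511, 0.86, 0.0, 0.0]
force: [-1.4, -1.1, 6.6]
gripper_width: 0.0471
finger_force: 15.0
```

```bash
python3 -m inch '[[0,0,0,0,0,0],[0,0,0,0,0,0],[0,0,0,0,0,0],[0,0,0,0,0,0],[0,0,-0.2,0,0,0],[0,0,-0.8,0,0,0],[0,0,-1,0,0,0],[0,0,-1,0,0,0]]' -0.45
python3 -m inch '[[0,0,-1,0,0,0],[0,0,-0.8,0,0,0],[0,0,0,0,0,0],[0,0,0,0,0,0],[0,0,0,0,0,0],[0,0,0,0,0,0],[0,0,0,0,0,0],[0,0,0,0,0,0]]' 0.25
python3 - <<'E'
from h import *
rows([.434,-.214,.22],down(-.043))
q=arm.read_camera("top")
for p in(arm.read_camera("side"),q):
  for d in arm.pinpoint(p,"puck1")+arm.pinpoint(p,"hood_bar")+arm.pinpoint(p,"hood_hinge"):print(d)
cv2.imwrite('pics/t2.png',q['image'][150:400,60:460,::-1].repeat(2,0).repeat(2,1))
E
```

```text
time_s: 16.95
tool_pos: [0.4751, 0.3498, 0.1625]
orientation: [0.511, 0.86, -0.0, -0.0]
force: [0.8, 0.3, -0.1]
gripper_width: 0.0664
finger_force: 0.0
time_s: 17.75
tool_pos: [0.4753, 0.3499, 0.2497]
orientation: [0.511, 0.86, -0.001, -0.0]
force: [-0.7, 0.0, 0.3]
gripper_width: 0.034
finger_force: 0.0
straight [-9.51 -6.12  0.6 ]  twist [-1.093e+01 -3.390e+00  6.000e-01 -1.000e-02  1.000e-02  6.770e+00] max 10.93
{'xyz': [0.5639, 0.3368, 0.0035], 'p': 0.86}
{'xyz': [0.4767, 0.3473, 0.0013], 'p': 0.81}
{'xyz': [0.7449, -0.0858, -0.0021], 'p': 0.39}
{'xyz': [0.4316, -0.2107, 0.1369], 'p': 0.62}
{'xyz': [0.562, 0.3319, 0.005], 'p': 0.74}
{'xyz': [0.7353, -0.0876, -0.0021], 'p': 0.69}
{'xyz': [0.4749, 0.349, 0.0057], 'p': 0.6}
{'xyz': [0.4381, -0.2122, 0.14], 'p': 0.69}
{'xyz': [0.6768, -0.2272, 0.1226], 'p': 0.98}
```

View pics/t2.png

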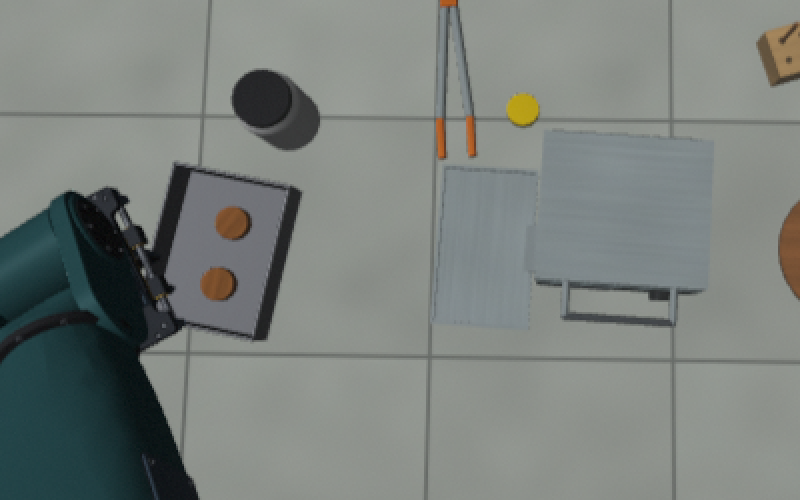

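Both pucks lie in the tote (crop (232,222) and (217,283)), and the bar runs from about (565,317) to (675,322). Now I'll go to the bar.

```bash
python3 -m inch '[[-0.91,-0.28,0,0,0,0.56],[-0.91,-0.28,0,0,0,0.56],[-0.91,-0.28,0,0,0,0.56],[-0.91,-0.28,0,0,0,0.56],[-0.91,-0.28,0,0,0,0.56],[-0.91,-0.28,0,0,0,0.56],[-0.91,-0.28,0,0,0,0.56],[-0.91,-0.28,0,0,0,0.56]]'
python3 -m inch '[[-0.91,-0.28,0,0,0,0.56],[-0.91,-0.28,0,0,0,0.56],[-0.91,-0.28,0,0,0,0.56],[-0.91,-0.28,0,0,0,0.56],[0,0,0,0,0,0],[0,0,0,0,0,0],[0,0,0,0,0,0],[0,0,0,0,0,0]]'
python3 -c "
from h import *
rows([.4345,-.214,.118],down(-.043))"
```

```text
time_s: 18.95
tool_pos: [0.4918, -0.0303, 0.2507]
orientation: [0.656, 0.754, 0.0, 0.0]
force: [0.3, -0.0, -0.1]
gripper_width: 0.0343
finger_force: 0.0
time_s: 19.75
tool_pos: [0.4499, -0.2127, 0.2505]
orientation: [0.72, 0.694, 0.0, -0.0]
force: [0.4, -1.6, -0.0]
gripper_width: 0.0344
finger_force: 0.0
straight [-0.04 -0.31  2.65]  twist [-0.04 -0.31  2.65  0.   -0.    0.08] max 2.65
```

```bash
python3 -m inch '[[-0.04,-0.31,0.3,0,0,0.08],[0,0,0.4,0,0,0],[0,0,0.4,0,0,0],[0,0,0.4,0,0,0],[0,0,0.1,0,0,0],[0,0,0,0,0,0],[0,0,0,0,0,0],[0,0,0,0,0,0]]'
python3 - <<'E'
from h import *
rows([.4345,-.214,.118],down(-.043))
q=arm.read_camera("side");cv2.imwrite('pics/b1.png',cv2.resize(q['image'][150:300,280:480,::-1],(800,600)))
E
```

```text
time_s: 20.55
tool_pos: [0.4346, -0.2153, 0.1714]
orientation: [0.723, 0.691, 0.0, 0.001]
force: [0.3, 1.0, -0.1]
gripper_width: 0.0344
finger_force: 0.0
straight [ 0.03 -0.    1.07]  twist [ 0.03 -0.    1.07  0.02  0.01 -0.02] max 1.07
```

View pics/b1.png

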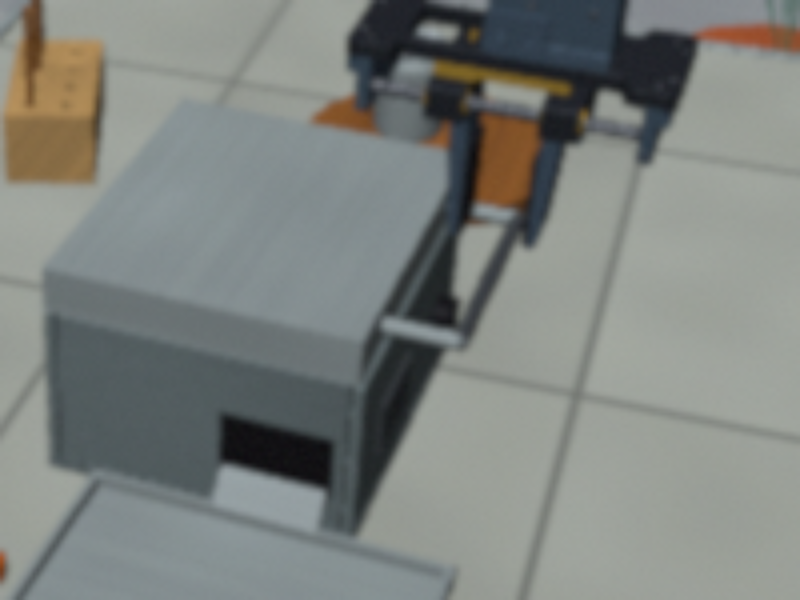

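The open fingers are above the bar, one on each side of it (crop (460,200) and (535,230)). Lowering straight down and closing.

```bash
python3 -m inch '[[0,0,0.2,0,0,0],[0,0,0.2,0,0,0],[0,0,0.2,0,0,0],[0,0,0.2,0,0,0],[0,0,0.2,0,0,0],[0,0,0.07,0,0,0],[0,0,0,0,0,0],[0,0,0,0,0,0]]'
python3 -m inch '[[0,0,0,0,0,0],[0,0,0,0,0,0],[0,0,0,0,0,0],[0,0,0,0,0,0],[0,0,0,0,0,0],[0,0,0,0,0,0],[0,0,0,0,0,0],[0,0,0,0,0,0]]' 1 20
```

```text
time_s: 21.4
tool_pos: [0.4341, -0.2152, 0.117]
orientation: [0.723, 0.691, 0.0, 0.0]
force: [0.7, 0.6, 0.5]
gripper_width: 0.0341
finger_force: 0.0
time_s: 22.2
tool_pos: [0.4344, -0.2153, 0.1172]
orientation: [0.723, 0.691, 0.0, 0.0]
force: [4.7, 1.8, 2.3]
gripper_width: 0.0092
finger_force: 20.0
```

```bash
python3 -c "
import numpy as np
t=np.linspace(0,np.radians(50),25);f=.24*np.cos(t)-.015*np.sin(t);z=.24*np.sin(t)+.015*np.cos(t)
print(np.c_[-np.diff(f),-np.diff(z)].round(5)/.05)"
```

```text
[[ 0.014  -0.1742]
 [ 0.0204 -0.1736]
 [ 0.0268 -0.1728]
 [ 0.033  -0.1718]
 [ 0.0392 -0.1704]
 [ 0.0454 -0.1688]
 [ 0.0514 -0.1672]
 [ 0.0576 -0.1652]
 [ 0.0634 -0.163 ]
 [ 0.0694 -0.1606]
 [ 0.0752 -0.1578]
 [ 0.0808 -0.155 ]
 [ 0.0864 -0.152 ]
 [ 0.0918 -0.1488]
 [ 0.0972 -0.1454]
 [ 0.1024 -0.1418]
 [ 0.1076 -0.1378]
 [ 0.1124 -0.1338]
 [ 0.1172 -0.1298]
 [ 0.122  -0.1254]
 [ 0.1264 -0.1208]
 [ 0.1306 -0.1162]
 [ 0.1348 -0.1114]
 [ 0.1388 -0.1064]]
```

```bash
python3 -m inch '[[0,0.014,-0.174,0,0,0],[0,0.02,-0.174,0,0,0],[0,0.027,-0.173,0,0,0],[0,0.033,-0.172,0,0,0],[0,0.039,-0.17,0,0,0],[0,0.045,-0.169,0,0,0],[0,0.051,-0.167,0,0,0],[0,0.058,-0.165,0,0,0]]'
```

```text
time_s: 23.0
tool_pos: [0.4492, -0.2161, 0.1856]
orientation: [0.723, 0.691, 0.001, 0.001]
force: [13.4, -0.3, -7.5]
gripper_width: 0.0088
finger_force: 20.0
```

```bash
python3 -m inch '[[0,0.075,-0.163,0,0,0],[0,0.08,-0.161,0,0,0],[0,0.08,-0.158,0,0,0],[0,0.085,-0.155,0,0,0],[0,0.086,-0.152,0,0,0],[0,0.092,-0.149,0,0,0],[0,0.097,-0.145,0,0,0],[0,0.102,-0.142,0,0,0]]'
```

```text
time_s: 23.8
tool_pos: [0.4821, -0.2177, 0.2466]
orientation: [0.723, 0.691, -0.001, -0.001]
force: [-6.8, -6.3, 1.8]
gripper_width: 0.0096
finger_force: 20.0
```

```bash
python3 -m inch '[[0,0.108,-0.138,0,0,0],[0,0.112,-0.134,0,0,0],[0,0.117,-0.13,0,0,0],[0,0.122,-0.125,0,0,0],[0,0.126,-0.121,0,0,0],[0,0.131,-0.116,0,0,0],[0,0.135,-0.111,0,0,0],[0,0.139,-0.106,0,0,0]]'
python3 -m inch '[[0,0,0,0,0,0],[0,0,0,0,0,0],[0,0,0,0,0,0],[0,0,0,0,0,0],[0,0,0,0,0,0],[0,0,0,0,0,0],[0,0,0,0,0,0],[0,0,0,0,0,0]]'
python3 - <<'E'
from h import *
q=arm.read_camera("side");cv2.imwrite('pics/e.png',q['image'][...,::-1])
for d in arm.pinpoint(q,"hood_bar")+arm.pinpoint(q,"hood_hinge"):print(d)
t=arm.read_camera("top")
for d in arm.pinpoint(t,"hood_bar")+arm.pinpoint(t,"hood_hinge")+arm.pinpoint(t,"puck1"):print(d)
E
```

```text
time_s: 24.6
tool_pos: [0.532, -0.2201, 0.2961]
orientation: [0.723, 0.691, -0.001, -0.0]
force: [-5.6, -6.5, 3.8]
gripper_width: 0.0097
finger_force: 20.0
time_s: 25.4
tool_pos: [0.5318, -0.2201, 0.296]
orientation: [0.723, 0.691, -0.001, -0.0]
force: [-6.2, -5.3, 7.0]
gripper_width: 0.0096
finger_force: 20.0
{'xyz': [0.5315, -0.2161, 0.3181], 'p': 0.95}
{'xyz': [0.5651, 0.3376, 0.0023], 'p': 0.35}
{'xyz': [0.6733, -0.2277, 0.1168], 'p': 0.94}
{'xyz': [0.5647, 0.3387, 0.0056], 'p': 0.26}
{'xyz': [0.7791, 0.0191, -0.0016], 'p': 0.25}
{'xyz': [0.6728, -0.2266, 0.1208], 'p': 0.77}
{'xyz': [0.5219, 0.3394, -0.0], 'p': 0.58}
{'xyz': [0.5646, 0.3303, 0.0057], 'p': 0.8}
{'xyz': [0.4746, 0.3514, 0.0058], 'p': 0.71}
{'xyz': [0.7364, -0.0883, -0.0045], 'p': 0.67}
```

View pics/e.png

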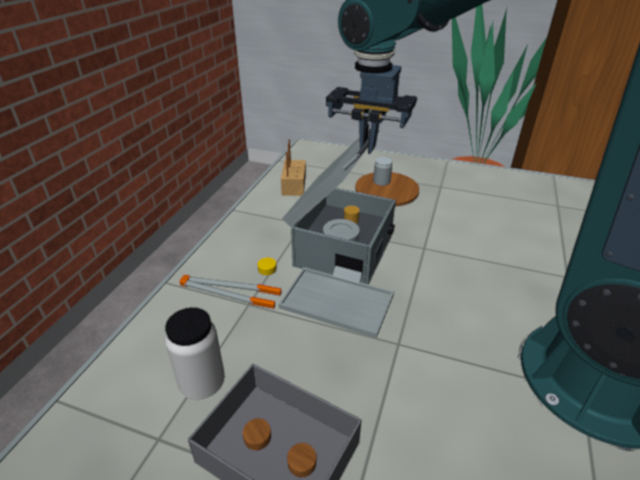

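The hood is open, with the bar in the fingers at (365,150). Bar and hinge positions put the angle at about 50.3°. Both pucks are in the tote at (257,433) and (302,459), so I'm handing in.

```bash
python3 -c "
from cell import arm
print(arm.sense()['qvel'].round(4)); print(arm.job_done())"
```

```text
[-0.0006 -0.0012  0.0028  0.0015  0.0003 -0.0001]
the job is handed in; nothing more can be done
None
```

I set both pucks down in the tote with the hood shut, and the gripper now holds the hood open by its bar at about 50°; the job is handed in, but no verdict was returned.

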